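Gauge the stand feet

ROBOT

A 7-joint arm with a two-finger parallel gripper is mounted at the origin on the work surface. World frame = base frame: x ahead of the robot, y to its left, z up, the work surface at z = 0. Lengths are in m, angles in rad, forces in N, time in s.
With the tool pointing down it reaches from about 0.4 to 0.925 m from the base axis. Payload 4.1 kg.
Tool frame: the origin (TCP) lies midway between the tips of the shut fingers; the grasp point (between the pads) lies 19 mm behind it; z points along the fingers, x is the direction in which the jaws open and shut, and the axes are right-handed (so a half turn about z gives the same grasp; the last joint's range is limited). The gripper opens to 85 mm and grips with 20 to 120 N. Pads are 22 mm wide; open, the fingers measure 114 mm over their backs; the gripper's body (76 mm by 85 mm) begins 54 mm behind the grasp point. The pads swing forward as they close: fully open they stand 13 mm farther back than shut.
Start: joints at [1.237, 0.398, 0.045, 1.537, -0.019, 1.207, -0.051], TCP at [0.151, -0.632, 0.231] pointing down, gripper open.
Joint ranges: [-2.82, 2.82], [-0.49, 2.23], [-1.37, 1.46], [0, 2.46], [-1.36, 4.5], [0.23, 2], [-2.94, 2.94]. Speed limits (rad/s): [2.57, 2.57, 3.14, 3.14, 3.14, 3.14, 3.14].

INTERFACE

Orientations are given as a unit quaternion [x, y, z, w].
In Python, from bench import r gives the robot as it stands.
- The arm moves only by the shell command python3 -m creep 'ROWS' [OPENING]. ROWS is text: rows parted by semicolons, each of 4 numbers parted by spaces: the shift along the world's x, y, z in cm, then the turn about the world's z in rad. In form: tx ty tz yaw; .... A call has exactly 10 rows; each row shifts and turns the commanded pose from where the row before left it; what a row does not reach is not made up. A row lasts 1/12 s, in which the tool goes at most 41.7 mm and 7.16 degrees, less where a joint would pass 70% of its speed; a pose out of reach is approached as far as the arm can. A call with a gripper value outside its range is refused whole. OPENING is the finger opening in cm, from 0 to 8.54, set as the call begins (- or left out, the last holds). The fingers move at their own pace and stop on an object; the grip force is fixed at half the most. Time passes only in rows, so rows that do not move let the fingers close, or fill a call up. It gives the time, the measured TCP pose, the force and the opening at its end, in the units of the state.
- r.observe(): the state, without advancing time (a new reading comes with each control period).
- r.capture(name): name is "scene" or "top" or "wrist"; returns a dict with "frame" (480x640x3 uint8, red, green, blue), "camera_matrix" (3x3 intrinsics, pixels), "k1" (the pictures are not rectified: a ray, as slopes to the right and down, at radius r is drawn at 1 + k1 r^2 times it, then the intrinsics apply), "R" (3x3) and "t" (3): a world point X has camera coordinates R X + t. Camera axes: x right, y down, z forward; pixel columns grow to the right and rows downward; lengths in m; the calibration is good to about 2 mm. A picture is of the moment at which its call begins. There is no depth.
- r.hand_in(): hands the job in, once; it reports no verdict.
The state is a dict: "clock": time; "joint_positions": joint angles; "qvel": joint speeds; "joint_efforts": joint torques, N m; "tool_pos": TCP position; "orientation": TCP orientation; "force": force on the tool from outside, world axes, zero at the start; "moment": the same for the moment, N m; "grip_width": finger opening in m.
Only numpy, scipy, OpenCV 4.12 (cv2) and the standard library are available. Lean on these libraries where they do the work, as an engineer would, in place of code of your own. Each camera call takes 0.05 s, during which the arm holds its last target. There are 200 camera calls.

TASK

Sort the two light-blue stand feet by trying the yellow-handled pin gauge in each hole: lower its nose into the small hole until it stops, and leave it standing upright and fully home in the foot whose hole takes it, that foot staying about where it stands. Put the foot whose hole is too small flat on the floor of the red reject tray. Set things down, do not drop them.

Things in the scene. Friction and masses are not known exactly. Their poses are not given: they have to be found in the camera images.
- gauge: Pin gauge, 140 g, upright, starting in a fixed wooden holder (80 x 80 x 40 mm). Origin: on its axis, underside of its flange (40 mm diameter, 6 thick), on the holder top at the start; z up. Yellow handle 28 mm diameter, 6 to 52 mm above the origin. Steel pin 20 mm diameter, 36 mm long below it, the last 18 tapering to a 6 mm tip. Fully home: flange on the foot's top.
- foot_wide: Light-blue block, 70 (x) x 50 (y) x 40 (z) mm, about 350 g, loose on the bench, with a vertical through hole of 26 mm diameter at its middle: the 20 mm gauge pin enters. Origin at the centre of its underside, z up. Looks the same as the other foot except for the wider hole.
- foot_tight: Light-blue block, 70 (x) x 50 (y) x 40 (z) mm, about 350 g, loose on the bench, with a vertical through hole of 14 mm diameter at its middle: too small for the gauge pin, whose tapered nose stops about 10 mm in. Origin at the centre of its underside, z up; it can be gripped across its 50 mm (y) sides.
- reject_tray: Red open tray fixed to the bench, 180 x 180 mm outside, 22 mm high, walls and floor 5 mm thick. Origin at the centre of its underside, z up; its walls run along its x and y axes.
Things that resemble listed ones, but are neither listed nor needed, are in the scene too. Leave any pink look-alike of the gauge alone.

How it is judged:
By the outcome, as a careful person would: the job done as asked, in the order asked, and still so for the second after the job is handed in, with the robot touching nothing.
It also fails if it takes over 69 s, if anything falls off the work surface, if the arm or the gripper's body presses on something with over 40 N, if the wrist force passes 120 N, or if a joint passes its speed limit or range.

## Working session

There is one attempt and no reset: what is moved stays moved. The work goes in short steps, Python scripts to look and compute and a shell command to move; the robot and the scene stay as the last step left them, time stands still between calls to the robot, and variables do not carry over. Pictures are saved under pics/ and viewed, about 8 in all and at most 12, crops included, and the job is handed in when it is done.

```bash
ls; mkdir -p pics; cat > h.py <<'E'
import numpy as np,cv2
from bench import r
def snap(n,f):
    c=r.capture(n); cv2.imwrite('pics/'+f+'.png',cv2.cvtColor(c['frame'],cv2.COLOR_RGB2BGR)); np.savez('pics/'+f+'.npz',**{k:np.array(v) for k,v in c.items()}); return c
def load(f): return dict(np.load('pics/'+f+'.npz'))
def ray(c,uv):
    K=np.array(c['camera_matrix'],float);R=np.array(c['R']);t=np.array(c['t'])
    d=cv2.undistortPoints(np.array(uv,float).reshape(-1,1,2),K,np.array([float(c['k1']),0,0,0,0])).reshape(-1,2) if 0 else None
    p=np.array(uv,float).reshape(-1,2); s=(p-K[:2,2])/[K[0,0],K[1,1]]; u=s.copy()
    for _ in range(30): u=s/(1+float(c['k1'])*(u**2).sum(1,keepdims=True))
    return -R.T@t, np.c_[u,np.ones(len(u))]@R
def onz(c,uv,z):
    o,d=ray(c,uv); return o+d*((z-o[2])/d[:,2:])
E
python3 - <<'E'
from h import *
for n in('top','scene'):
    c=snap(n,n+'0'); print(n,c['k1'],-np.array(c['R']).T@c['t'])
a=[cv2.imread(f'pics/{n}0.png') for n in('top','scene')]
print(r.observe()['tool_pos'],r.observe()['orientation'],r.observe()['clock'])
E
```

```text
pics
top -0.08587719502453534 [0.4550934  0.00773472 1.14147888]
scene -0.15539950134751754 [ 0.86646512 -0.25080835  0.75979112]
[ 0.15108669 -0.63159583  0.23038013] [ 7.85091441e-01 -6.19379241e-01 -7.38713905e-04 -4.90049345e-04] 0.1
```

View pics/top0.png

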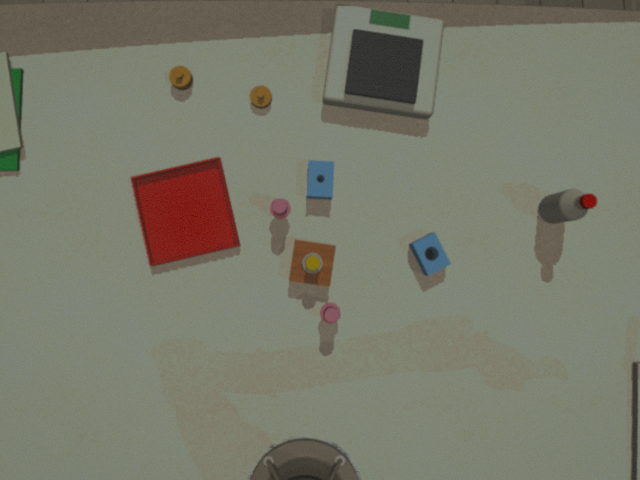

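View pics/scene0.png

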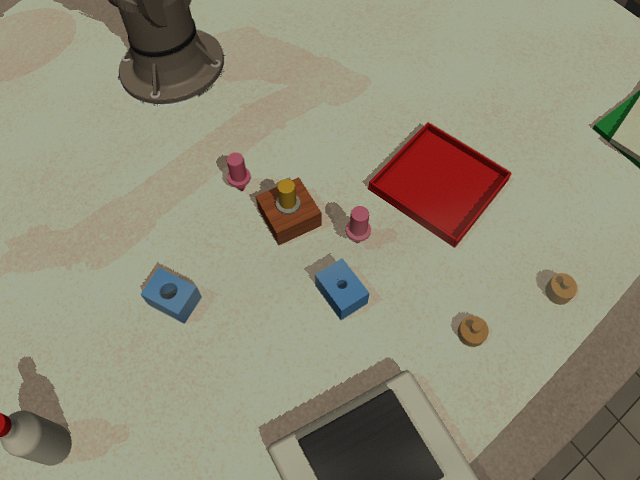

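The top view shows the yellow gauge at about (313,263). The feet holes are at (320,179), smaller, and (431,254), larger, and the red tray is at about (187,212). The pink look-alikes are at (280,208) and (330,313). The scene view agrees. Next I'll measure these from both views.

```bash
cat >> h.py <<'E'
def mask(c,lo,hi):
    return cv2.morphologyEx(cv2.inRange(cv2.cvtColor(c['frame'],cv2.COLOR_RGB2HSV),lo,hi),cv2.MORPH_OPEN,np.ones((2,2)))
def blobs(m,amin):
    n,l,s,ce=cv2.connectedComponentsWithStats(m); return [(l==i,s[i],ce[i]) for i in range(1,n) if s[i,4]>amin]
def feet(c,amin=200):
    out=[]
    m=mask(c,(98,90,60),(118,255,255))
    for b,s,ce in blobs(m,amin):
        cs,_=cv2.findContours(b.astype(np.uint8),cv2.RETR_CCOMP,cv2.CHAIN_APPROX_NONE)
        cs=sorted(cs,key=cv2.contourArea)[::-1]
        if len(cs)<2: continue
        M=cv2.moments(cs[1]);
        if M['m00']==0: continue
        h=np.array([M['m10'],M['m01']])/M['m00']
        out.append((h,cv2.contourArea(cs[1]),cs[0][:,0,:]))
    return out
E
python3 - <<'E'
from h import *
for n in('top0','scene0'):
    c=load(n)
    for h,a,q in feet(c):
        p=onz(c,h,.04)[0]; Q=onz(c,q,.04)[:,:2].astype(np.float32)
        rc=cv2.minAreaRect(Q*1000); e=cv2.boxPoints(rc); L=[e[1]-e[0],e[2]-e[1]]; L=max(L,key=np.linalg.norm)
        print(n,'foot',h.round(1),'hole area',a,p.round(4),'rect',np.round(rc[0]),np.round(rc[1]),'long-axis yaw',np.arctan2(L[1],L[0]).round(3))
    for nm,lo,hi,z in(('yellow',(22,150,100),(35,255,255),.092),('red',(0,180,60),(6,255,255),.022)):
        for b,s,ce in blobs(mask(c,lo,hi),60):
            Q=onz(c,np.argwhere(b)[:,::-1],z)[:,:2].astype(np.float32)
            rc=cv2.minAreaRect(Q*1000); print(n,nm,ce.round(1),s[4],onz(c,ce,z)[0].round(4),[np.round(x,1) for x in rc])
E
```

```text
top0 foot [320.8 179.5] hole area 34.0 [ 0.6172 -0.0347  0.04  ] rect [616. -35.] [46. 70.] long-axis yaw -0.004
top0 foot [431.9 254.2] hole area 128.5 [ 0.4725 -0.2496  0.04  ] rect [ 472. -248.] [68. 52.] long-axis yaw 0.475
top0 yellow [313.4 263.6] 154 [ 0.4549 -0.0185  0.092 ] [array([455.1, -18.8]), array([23.8, 23.8]), np.float64(89.8)]
top0 red [187.8 216.2] 6745 [0.5478 0.2247 0.022 ] [array([549.5, 224.8]), array([160.7, 171.1]), np.float64(13.1)]
top0 red [589.2 201.7] 139 [ 0.578  -0.5802  0.022 ] [array([ 577.4, -580.9]), array([24.5, 28.4]), np.float64(0.3)]
scene0 foot [343.4 286. ] hole area 39.5 [ 0.6246 -0.0335  0.04  ] rect [627. -37.] [56. 80.] long-axis yaw -0.063
scene0 foot [169.3 293.7] hole area 167.0 [ 0.4801 -0.2498  0.04  ] rect [ 476. -249.] [70. 51.] long-axis yaw 0.478
scene0 red [440.5 181.8] 8803 [0.5655 0.2241 0.022 ] [array([564.3, 226.5]), array([181.3, 190.7]), np.float64(13.0)]
scene0 red [  3.4 426.7] 165 [ 0.5082 -0.5586  0.022 ] [array([ 507.7, -555.7]), array([16.6, 33. ]), np.float64(65.9)]
```

```bash
python3 -m creep '2.5 3.2 0 -0.02; 2.5 3.2 0 -0.02; 2.5 3.2 0 -0.02; 2.5 3.2 0 -0.02; 2.5 3.2 0 -0.03; 2.5 3.2 0 -0.03; 2.5 3.2 0 -0.03; 2.5 3.2 0 -0.03; 2.5 3.2 0 -0.03; 2.5 3.2 0 0' 8.5
python3 - <<'E'
from h import *
c=snap('wrist','w1'); s=r.observe(); print(s['tool_pos'],s['orientation'],s['clock'],-np.array(c['R']).T@c['t'])
for h,a,q in feet(c): print(h,a,onz(c,h,.04)[0])
E
```

```text
clock: 0.93
tool_pos: [0.4018, -0.3103, 0.2311]
orientation: [0.708, -0.706, -0.0, 0.0]
force: [1.5, 0.6, 0.2]
grip_width: 0.085
[ 0.40856937 -0.30146756  0.23132978] [ 7.13202088e-01 -7.00949894e-01 -4.66153016e-04 -3.43660696e-03] 0.9833 [ 0.47630841 -0.30990834  0.3751698 ]
[242.12464509 120.77086882] 587.0 [ 0.47769122 -0.2467181   0.04      ]
```

View pics/w1.png

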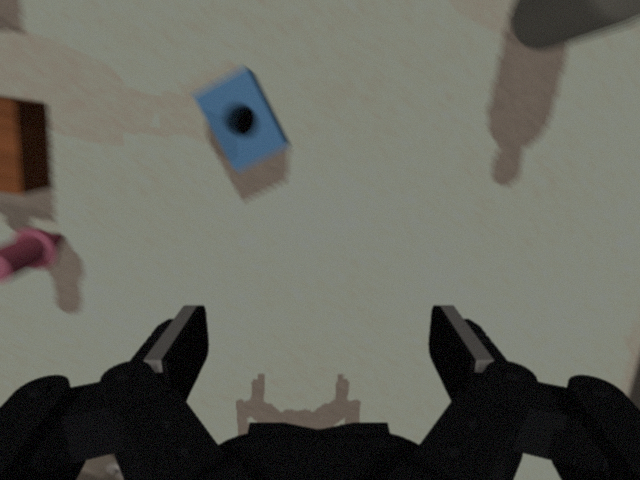

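The wrist view shows the wide foot's hole at (241,120), between the other two estimates. I'll move to the gauge, settle, and look again.

```bash
python3 -m creep '0 3.5 0 0; 0 3.5 0 0; 0 3.5 0 0; 0 3.5 0 0; 0.5 3.5 0 0; 0.5 3.5 0 0; 0.5 3.5 0 0; 0.5 3.5 0 0; 0 1.2 0 0; 0 0 0 0'
python3 -m creep '0 0 0 0; 0 0 0 0; 0 0 0 0; 0 0 0 0; 0 0 0 0; 0 0 0 0; 0 0 0 0; 0 0 0 0; 0 0 0 0; 0 0 0 0'
python3 - <<'E'
from h import *
c=snap('wrist','w2'); s=r.observe(); print(s['tool_pos'],s['orientation'],s['clock'],-np.array(c['R']).T@c['t'])
for h,a,q in feet(c): print('hole',h,a,onz(c,h,.04)[0])
for b,st,ce in blobs(mask(c,(18,130,60),(35,255,255)),100): print('yellow',st,ce,onz(c,ce,.092)[0])
E
```

```text
clock: 1.82
tool_pos: [0.4212, -0.0165, 0.2314]
orientation: [0.711, -0.703, -0.0, -0.0]
force: [-0.4, -0.1, 0.1]
grip_width: 0.085
clock: 2.65
tool_pos: [0.4213, -0.0202, 0.2314]
orientation: [0.709, -0.705, 0.0, 0.0]
force: [0.7, 1.0, 0.5]
grip_width: 0.0852
[ 0.42125531 -0.02017976  0.23135134] [ 7.08862981e-01 -7.05346205e-01  5.53073754e-05  5.09162384e-05] 2.7 [ 0.49569964 -0.01970727  0.37538839]
hole [584.12506979 148.36264657] 597.0 [ 0.4763718  -0.24947587  0.04      ]
yellow [ 297  155   36   41 1164] [314.36426117 175.71821306] [ 0.45835342 -0.01766973  0.092     ]
```

View pics/w2.png

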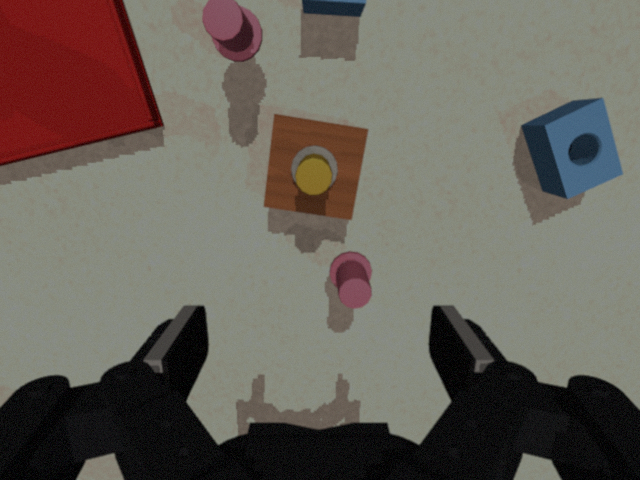

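The gauge top at (314,176) puts it at (0.458,-0.018), within 4 mm of the top view. The wide hole at (584,148) gives (0.476,-0.249). I'll descend straight over the gauge.

```bash
python3 -m creep '1.8 0.1 0 0; 1.8 0.1 0 0; 0 0 -3 0; 0 0 -3 0; 0 0 -3 0; 0 0 -3 0; 0 0 -2.5 0; 0 0 -2 0; 0 0 -1.5 0; 0 0 0 0'
python3 -m creep '0 0 0 0; 0 0 0 0; 0 0 0 0; 0 0 0 0; 0 0 0 0; 0 0 0 0; 0 0 0 0; 0 0 0 0; 0 0 0 0; 0 0 0 0' 0
```

```text
clock: 3.53
tool_pos: [0.4547, -0.0181, 0.0486]
orientation: [0.709, -0.705, -0.002, 0.002]
force: [-0.5, -0.4, 0.3]
grip_width: 0.0846
clock: 4.37
tool_pos: [0.4582, -0.018, 0.0525]
orientation: [0.709, -0.705, 0.001, -0.001]
force: [-1.5, 0.9, 7.1]
grip_width: 0.0271
```

```bash
python3 -m creep '0 0 0.5 0; 0 0 1 0; 0 0 1 0; 0 0 1 0; 0 0 1 0; 0 0 1 0; 0 0 1 0; 0 0 1 0; 0 0 0.5 0; 0 0 0 0'
python3 - <<'E'
from h import *
snap('wrist','w3'); s=r.observe(); print(s['tool_pos'],s['force'],s['grip_width'],s['clock'])
E
```

```text
clock: 5.2
tool_pos: [0.4583, -0.0182, 0.1328]
orientation: [0.709, -0.705, 0.001, -0.001]
force: [0.1, 0.5, -1.3]
grip_width: 0.027
[ 0.45767172 -0.01823322  0.13197901] [-0.073729    0.08469003 -0.87553713] 0.026660636582397958 5.25
```

View pics/w3.png

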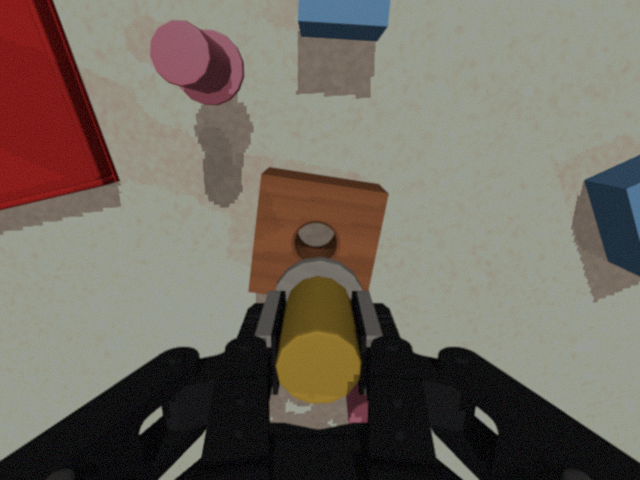

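The gauge is held upright at (320,340), and the empty holder hole shows at (316,241). I'll look at the tight foot's hole from close by, using the holder hole as reference.

```bash
python3 -m creep '0 0 2 0; 0 0 2 0; 1 -0.2 2 0; 2 -0.4 0.7 0; 2.2 -0.4 0 0; 2 -0.4 0 0; 1.5 -0.2 0 0; 1 0 0 0; 0 0 0 0; 0 0 0 0'
python3 -m creep '0 0 0 0; 0 0 0 0; 0 0 0 0; 0 0 0 0; 0 0 0 0; 0 0 0 0; 0 0 0 0; 0 0 0 0; 0 0 0 0; 0 0 0 0'
python3 - <<'E'
from h import *
c=load('w3'); g=cv2.cvtColor(c['frame'],cv2.COLOR_RGB2HSV)
print('holder hole',onz(c,(316,241),.04)[0])
c=snap('wrist','w4'); s=r.observe(); print(s['tool_pos'],s['force'],s['grip_width'],s['clock'])
for h,a,q in feet(c): print('hole',h,a,onz(c,h,.04)[0], [np.round(v,3) for v in cv2.minAreaRect((onz(c,q,.04)[:,:2]*1000).astype(np.float32))])
E
```

```text
clock: 6.08
tool_pos: [0.5534, -0.0338, 0.1975]
orientation: [0.709, -0.705, -0.001, 0.001]
force: [-0.8, 1.0, -1.9]
grip_width: 0.0266
clock: 6.92
tool_pos: [0.5543, -0.0342, 0.1983]
orientation: [0.709, -0.705, 0.0, 0.0]
force: [0.5, -0.2, -0.5]
grip_width: 0.0267
holder hole [ 0.45956668 -0.01724193  0.04      ]
[ 0.55423695 -0.03423425  0.1983277 ] [ 0.04881277 -0.26187862 -2.02421078] 0.02731892935378338 6.9667
hole [317.83233133 133.70875084] 249.5 [ 0.62083148 -0.03410443  0.04      ] [array([620.183, -34.081]), array([49.184, 69.445]), np.float64(87.176)]
hole [563.45879459 303.        ] 271.0 [ 0.47908494 -0.25030219  0.04      ] [array([ 481.251, -241.058]), array([92.387, 60.034]), np.float64(27.118)]
```

View pics/w4.png

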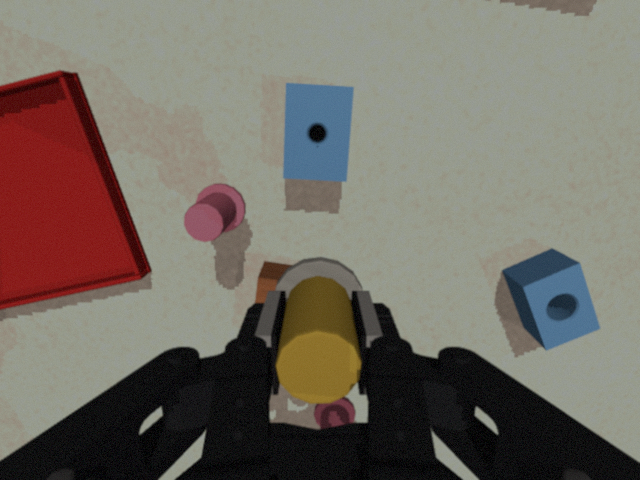

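The tight foot measures 49x69 mm (true 50x70). Its hole, at (318,134), gives (0.621,-0.034). Moving over it and lowering.

```bash
python3 -m creep '2.2 0 0 0; 2.2 0 0 0; 2.1 0 0 0; 0 0 -2 0; 0 0 -2.5 0; 0 0 -2.5 0; 0 0 -1.8 0; 0 0 -1 0; 0 0 0 0; 0 0 0 0'
python3 -m creep '0 0 0 0; 0 0 -0.3 0; 0 0 -0.3 0; 0 0 -0.3 0; 0 0 -0.3 0; 0 0 -0.3 0; 0 0 -0.3 0; 0 0 0 0; 0 0 0 0; 0 0 0 0'
```

```text
clock: 7.8
tool_pos: [0.6195, -0.0341, 0.1005]
orientation: [0.709, -0.705, -0.0, -0.0]
force: [0.6, 0.2, -1.7]
grip_width: 0.0269
clock: 8.63
tool_pos: [0.6195, -0.0339, 0.0824]
orientation: [0.709, -0.705, 0.0, -0.0]
force: [0.4, 0.8, -1.7]
grip_width: 0.0266
```

```bash
python3 -m creep '0 0 -0.1 0; 0 0 -0.1 0; 0 0 -0.1 0; 0 0 -0.1 0; 0 0 -0.1 0; 0 0 -0.1 0; 0 0 0 0; 0 0 0 0; 0 0 0 0; 0 0 0 0'
```

```text
clock: 9.47
tool_pos: [0.6208, -0.0332, 0.0774]
orientation: [0.709, -0.705, 0.001, -0.002]
force: [3.3, 2.9, 5.3]
grip_width: 0.0267
```

```bash
python3 -m creep '0.1 0.1 -0.1 0; 0 0 -0.1 0; 0 0 -0.1 0; 0 0 0 0; 0 0 0 0; 0 0 0 0; 0 0 0 0; 0 0 0 0; 0 0 0 0; 0 0 0 0'
```

```text
clock: 10.3
tool_pos: [0.6214, -0.0329, 0.0767]
orientation: [0.709, -0.705, 0.001, -0.001]
force: [-2.3, 2.5, 18.9]
grip_width: 0.0267
```

The nose stopped at TCP z = 0.077 with 19 N, about 25 mm short of home, so this hole is too small. Lifting and going to the other foot, with a look on the way.

```bash
python3 -m creep '0 0 0.5 0; 0 0 1 0; 0 0 2 0; 0 0 2.5 0; 0 0 3 0; 0 0 2 0; -2 -2 0.5 0; -2.5 -2.7 0 0; -2.5 -2.7 0 0; -2.5 -2.7 0 0'
python3 -m creep '-2.5 -2.7 0 0; -2.5 -2.7 0 0; -2.5 -2.7 0 0; -2 -2.5 0 0; -1 -1 0 0; 0 0 0 0; 0 0 0 0; 0 0 0 0; 0 0 0 0; 0 0 0 0'
python3 -m creep '0 0 0 0; 0 0 0 0; 0 0 0 0; 0 0 0 0; 0 0 0 0; 0 0 0 0; 0 0 0 0; 0 0 0 0; 0 0 0 0; 0 0 0 0'
python3 - <<'E'
from h import *
c=snap('wrist','w5'); s=r.observe(); print(s['tool_pos'],s['force'],s['grip_width'],s['clock'])
for h,a,q in feet(c): print('hole',h,a,onz(c,h,.04)[0], [np.round(v,3) for v in cv2.minAreaRect((onz(c,q,.04)[:,:2]*1000).astype(np.float32))])
E
```

```text
clock: 11.13
tool_pos: [0.5217, -0.1359, 0.1873]
orientation: [0.709, -0.705, -0.002, 0.002]
force: [-0.1, -0.2, -0.8]
grip_width: 0.0268
clock: 11.97
tool_pos: [0.4209, -0.2489, 0.1881]
orientation: [0.71, -0.704, -0.0, -0.0]
force: [-0.1, -0.1, -1.5]
grip_width: 0.027
clock: 12.8
tool_pos: [0.4202, -0.2502, 0.1884]
orientation: [0.709, -0.705, 0.0, 0.0]
force: [0.4, -0.3, -1.3]
grip_width: 0.0268
[ 0.42026357 -0.25019811  0.18835648] [ 0.53444569  0.94825819 -1.14200044] 0.026553621411193797 12.85
hole [316.65610948 149.18475073] 852.5 [ 0.47590381 -0.24929896  0.04      ] [array([ 474.278, -249.172]), array([69.503, 49.434]), np.float64(26.651)]
```

View pics/w5.png

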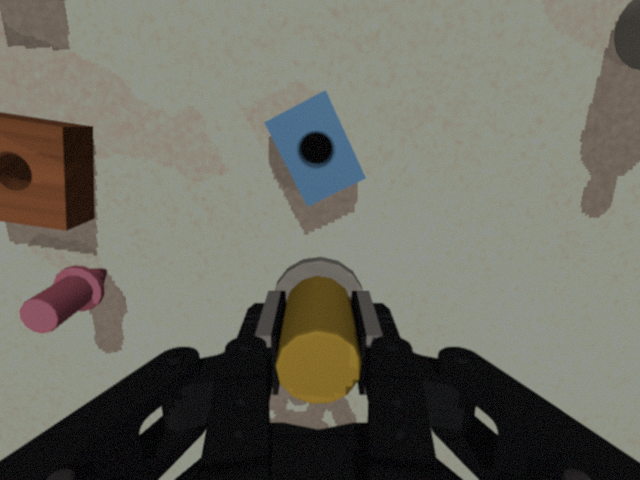

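The wide foot's hole at (317,149) gives (0.476,-0.249), and the block measures 69.5x49.4 mm. Inserting.

```bash
python3 -m creep '2 0.1 0 0; 2 0 0 0; 1.5 0 0 0; 0 0 -2 0; 0 0 -2.5 0; 0 0 -2.5 0; 0 0 -1.3 0; 0 0 -0.5 0; 0 0 0 0; 0 0 0 0'
python3 -m creep '0 0 -0.3 0; 0 0 -0.3 0; 0 0 -0.3 0; 0 0 -0.3 0; 0 0 -0.3 0; 0 0 -0.3 0; 0 0 -0.3 0; 0 0 -0.3 0; 0 0 0 0; 0 0 0 0'
```

```text
clock: 13.68
tool_pos: [0.4758, -0.2494, 0.1009]
orientation: [0.709, -0.705, 0.0, -0.0]
force: [-0.1, -0.5, -1.6]
grip_width: 0.0269
clock: 14.52
tool_pos: [0.4751, -0.2491, 0.0761]
orientation: [0.709, -0.705, -0.0, 0.0]
force: [0.2, 0.3, -1.5]
grip_width: 0.0267
```

```bash
python3 -m creep '0 0 -0.3 0; 0 0 -0.3 0; 0 0 -0.3 0; 0 0 -0.3 0; 0 0 -0.3 0; 0 0 -0.2 0; 0 0 -0.2 0; 0 0 0 0; 0 0 0 0; 0 0 0 0'
python3 -m creep '0 0 -0.1 0; 0 0 -0.1 0; 0 0 -0.1 0; 0 0 -0.1 0; 0 0 0 0; 0 0 0 0; 0 0 0 0; 0 0 0 0; 0 0 0 0; 0 0 0 0'
```

```text
clock: 15.35
tool_pos: [0.4754, -0.2492, 0.0574]
orientation: [0.709, -0.705, 0.0, 0.0]
force: [-0.2, 0.2, -1.5]
grip_width: 0.0269
clock: 16.18
tool_pos: [0.4753, -0.2492, 0.0534]
orientation: [0.709, -0.705, 0.0, 0.0]
force: [-0.0, 0.1, -1.7]
grip_width: 0.0267
```

```bash
python3 -m creep '0 0 -0.1 0; 0 0 0 0; 0 0 -0.1 0; 0 0 0 0; 0 0 -0.1 0; 0 0 0 0; 0 0 0 0; 0 0 0 0; 0 0 0 0; 0 0 0 0'
```

```text
clock: 17.02
tool_pos: [0.4755, -0.2493, 0.0525]
orientation: [0.709, -0.705, 0.0, 0.0]
force: [-5.5, 2.7, 15.6]
grip_width: 0.0268
```

It's home: z = 0.0525 (same as in the holder) with 15 N of support. Releasing, going up and across to the tight foot.

```bash
python3 -m creep '0 0 0.1 0; 0 0 0.1 0; 0 0 0 0; 0 0 0 0; 0 0 0 0; 0 0 0 0; 0 0 0 0; 0 0 0 0; 0 0 0 0; 0 0 0 0' 5.5
python3 -m creep '0 0 0.5 0; 0 0 1 0; 0 0 2 0; 0 0 3 0; 0 0 3.5 0; 0 0 3.5 0; 0 0 0.5 0; 1 2.5 0 0; 1 2.7 0 0; 1 2.7 0 0' 
python3 -m creep '1 2.7 0 0; 1 2.7 0 0; 1 2.7 0 0; 1 2.6 0 0; 1 2 0 0; 0 1 0 0; 0 0 0 0; 0 0 0 0; 0 0 0 0; 0 0 0 0' 8.5
python3 -m creep '0 0 0 0; 0 0 0 0; 0 0 0 0; 0 0 0 0; 0 0 0 0; 0 0 0 0; 0 0 0 0; 0 0 0 0; 0 0 0 0; 0 0 0 0'
python3 - <<'E'
from h import *
c=snap('wrist','w6'); s=r.observe(); print(s['tool_pos'],s['force'],s['grip_width'],s['clock'])
for h,a,q in feet(c): print('hole',h,a,onz(c,h,.04)[0], [np.round(v,3) for v in cv2.minAreaRect((onz(c,q,.04)[:,:2]*1000).astype(np.float32))])
snap('scene','s6')
E
```

```text
clock: 17.85
tool_pos: [0.4752, -0.2492, 0.0523]
orientation: [0.709, -0.705, -0.0, 0.0]
force: [-0.4, 0.7, 0.7]
grip_width: 0.0548
clock: 18.68
tool_pos: [0.5056, -0.1698, 0.1935]
orientation: [0.708, -0.706, 0.001, -0.0]
force: [0.4, -0.3, 0.5]
grip_width: 0.0551
clock: 19.52
tool_pos: [0.5547, -0.0356, 0.1923]
orientation: [0.708, -0.707, 0.0, 0.001]
force: [0.6, -0.4, 0.0]
grip_width: 0.0849
clock: 20.35
tool_pos: [0.5553, -0.0332, 0.1923]
orientation: [0.709, -0.705, 0.0, 0.0]
force: [-0.0, 0.1, 0.0]
grip_width: 0.0851
[ 0.55526721 -0.03314268  0.19234698] [ 0.4733623  -0.37660324  0.46909216] 0.08510879482685128 20.4
hole [319.47884615 135.97115385] 260.0 [ 0.62035788 -0.03429122  0.04      ] [array([619.698, -34.364]), array([49.188, 69.458]), np.float64(86.998)]
```

View pics/w6.png

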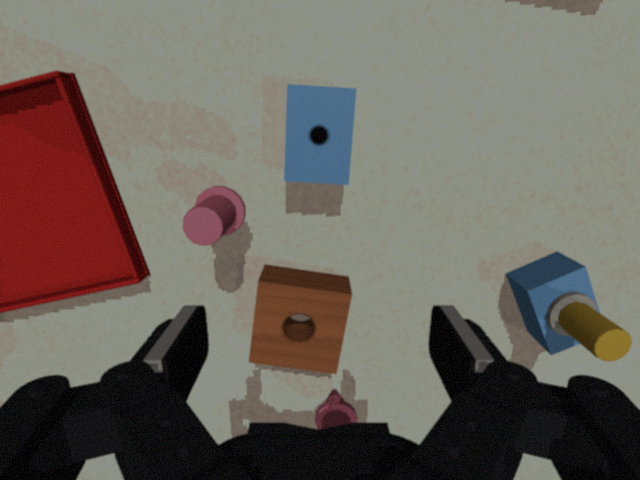

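The gauge stands in the right-hand foot with its flange on top, at (570,310). The tight foot is unmoved, its hole at (319,136). Grasping the tight foot.

```bash
python3 -m creep '2.2 -0.1 0 -0.055; 2.2 0 0 0; 2.1 0 0 0; 0 0 -3 0; 0 0 -3 0; 0 0 -3 0; 0 0 -3 0; 0 0 -3 0; 0 0 -2 0; 0 0 -1.2 0'
python3 -m creep '0 0 0 0; 0 0 0 0; 0 0 0 0; 0 0 0 0; 0 0 0 0; 0 0 0 0; 0 0 0 0; 0 0 0 0; 0 0 0 0; 0 0 0 0'
python3 -m creep '0 0 0 0; 0 0 0 0; 0 0 0 0; 0 0 0 0; 0 0 0 0; 0 0 0 0; 0 0 0 0; 0 0 0 0; 0 0 0 0; 0 0 0 0' 0
```

```text
clock: 21.28
tool_pos: [0.6183, -0.0343, 0.0073]
orientation: [-0.689, 0.725, 0.002, -0.002]
force: [-0.8, 1.5, -0.1]
grip_width: 0.0851
clock: 22.12
tool_pos: [0.6202, -0.0342, 0.0103]
orientation: [-0.689, 0.725, -0.0, -0.0]
force: [0.6, -0.2, 0.5]
grip_width: 0.0853
clock: 22.95
tool_pos: [0.6207, -0.0339, 0.0107]
orientation: [-0.689, 0.725, -0.0, 0.0]
force: [0.3, 1.8, 3.9]
grip_width: 0.049
```

```bash
python3 - <<'E'
from h import *
c=load('w2')
# tray corner & edges from w6/top: mask in top, hull at rim
c=load('top0'); m=mask(c,(0,150,40),(8,255,255))
b=max(blobs(m,500),key=lambda t:t[1][4])[0]
q=np.argwhere(b)[:,::-1]; hull=cv2.convexHull(q.astype(np.float32))[:,0]
ap=cv2.approxPolyDP(hull,8,True)[:,0]; P=onz(c,ap,.022)[:,:2]
print(ap,P.round(4)); print(P.mean(0),np.linalg.norm(np.diff(np.r_[P,P[:1]],axis=0),axis=1))
rc=cv2.minAreaRect((onz(c,hull,.022)[:,:2]*1000).astype(np.float32)); print(rc)
E
```

```text
[[239. 246.]
 [152. 266.]
 [133. 178.]
 [219. 159.]] [[0.4895 0.1245]
 [0.4508 0.2941]
 [0.6233 0.3336]
 [0.6604 0.1645]]
[0.5560142  0.22920287] [0.17398403 0.17702094 0.17304864 0.17553889]
((556.4287109375, 229.48764038085938), (177.92486572265625, 178.27406311035156), 13.1005859375)
```

Gripped at 49 mm. The tray measures 178x178 mm about (0.558,0.229), turned 13°. Lifting, turning to match it, and carrying over.

```bash
python3 -m creep '0 0 0.5 0; 0 0 1 0; 0 0 2 0; 0 0 2.5 0; 0 0 2.5 0; 0 0 2.5 0; 0 0 2 0; 0 0 0 0; 0 0 0 0; 0 0 0 0'
python3 -m creep '-0.3 1 0 0.03; -0.6 2.5 0 0.03; -0.6 2.5 0 0.03; -0.6 2.5 0 0.03; -0.6 2.5 0 0.03; -0.6 2.5 0 0.03; -0.6 2.5 0 0.03; -0.6 2.5 0 0.03; -0.6 2.5 0 0.03; -0.6 2.5 0 0.01'
python3 -m creep '-0.4 2 0 0; 0 0.8 0 0; 0 0 0 0; 0 0 0 0; 0 0 0 0; 0 0 0 0; 0 0 0 0; 0 0 0 0; 0 0 0 0; 0 0 0 0'
python3 - <<'E'
from h import *
c=snap('wrist','w7'); s=r.observe(); print(s['tool_pos'],s['grip_width'],s['clock'])
E
```

```text
clock: 23.78
tool_pos: [0.6185, -0.0347, 0.1385]
orientation: [-0.689, 0.725, 0.001, -0.002]
force: [-0.9, 0.1, -4.4]
grip_width: 0.049
clock: 24.62
tool_pos: [0.5611, 0.2023, 0.1385]
orientation: [0.785, -0.62, -0.001, 0.001]
force: [-0.4, 0.2, -4.4]
grip_width: 0.0489
clock: 25.45
tool_pos: [0.5594, 0.2285, 0.1404]
orientation: [0.783, -0.622, 0.0, 0.0]
force: [0.1, -0.1, -4.2]
grip_width: 0.0492
[0.55934294 0.22858256 0.14042836] 0.04900044753395937 25.5
```

View pics/w7.png

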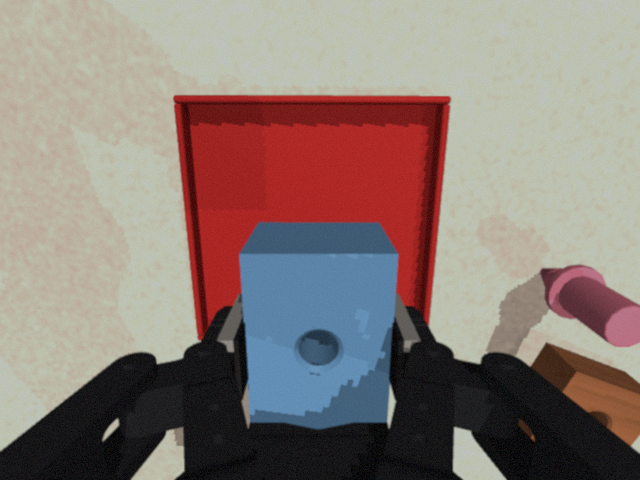

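The foot is held square and aligned with the tray (rim from x = 175 to 450, foot from 240 to 398). Lowering to the floor.

```bash
python3 -m creep '0 0 -1.5 0; 0 0 -2 0; 0 0 -2.5 0; 0 0 -2.5 0; 0 0 -2 0; 0 0 -1 0; 0 0 -0.5 0; 0 0 0 0; 0 0 0 0; 0 0 0 0'
python3 -m creep '0 0 0 0; 0 0 -0.1 0; 0 0 -0.1 0; 0 0 -0.1 0; 0 0 -0.1 0; 0 0 -0.1 0; 0 0 0 0; 0 0 0 0; 0 0 0 0; 0 0 0 0'
```

```text
clock: 26.33
tool_pos: [0.5605, 0.2295, 0.0219]
orientation: [0.784, -0.621, 0.001, -0.001]
force: [0.9, 0.2, -3.6]
grip_width: 0.0492
clock: 27.17
tool_pos: [0.5593, 0.2288, 0.0157]
orientation: [0.784, -0.621, 0.0, 0.0]
force: [-1.1, -1.8, 1.6]
grip_width: 0.0489
```

The foot is down: z = 0.0157 against 0.0154 expected, with the weight taken by the floor. Releasing and retreating.

```bash
python3 -m creep '0 0 0 0; 0 0 0 0; 0 0 0 0; 0 0 0 0; 0 0 0 0; 0 0 0 0; 0 0 0 0; 0 0 0 0; 0 0 0 0; 0 0 0 0' 7.5
python3 -m creep '0 0 0.5 0; 0 0 1 0; 0 0 2 0; 0 0 3 0; 0 0 3.5 0; 0 0 3.5 0; 0 0 3 0; 0 0 2.5 0; -0.5 1 0 0; -1 3 0 0'
python3 -m creep '-1 3 0 0; -1 3 0 0; -1 3 0 0; -1 3 0 0; -0.5 1 0 0; 0 0 0 0; 0 0 0 0; 0 0 0 0; 0 0 0 0; 0 0 0 0'
python3 - <<'E'
from h import *
a=snap('top','t8');b=snap('scene','s8'); s=r.observe(); print(s['tool_pos'],s['force'],s['clock'])
for c,n in((a,'top'),(b,'scene')):
  for h,ar,q in feet(c): print(n,h,ar,onz(c,h,.045)[0])
cv2.imwrite('pics/both.png',np.hstack([cv2.imread('pics/t8.png')[120:400,120:520],cv2.imread('pics/s8.png')[80:360,130:530]]))
E
```

```text
clock: 28.0
tool_pos: [0.5593, 0.2288, 0.0153]
orientation: [0.784, -0.621, 0.0, 0.0]
force: [-0.2, 0.4, 0.2]
grip_width: 0.0749
clock: 28.83
tool_pos: [0.5479, 0.2642, 0.2081]
orientation: [0.781, -0.625, 0.003, -0.001]
force: [0.2, 0.4, -0.6]
grip_width: 0.0748
clock: 29.67
tool_pos: [0.5006, 0.3967, 0.2053]
orientation: [0.783, -0.623, 0.001, 0.0]
force: [0.2, -0.6, 0.3]
grip_width: 0.0749
[0.5000989  0.39750988 0.20536155] [-0.02230553 -1.12306702 -0.04576477] 29.7667
top [185.17748918 210.97402597] 38.5 [0.55600078 0.22542809 0.045     ]
top [437. 268.] 2.0 [ 0.44566471 -0.25821284  0.045     ]
scene [444.26666667 172.        ] 22.5 [0.56393624 0.22854247 0.045     ]
```

View pics/both.png

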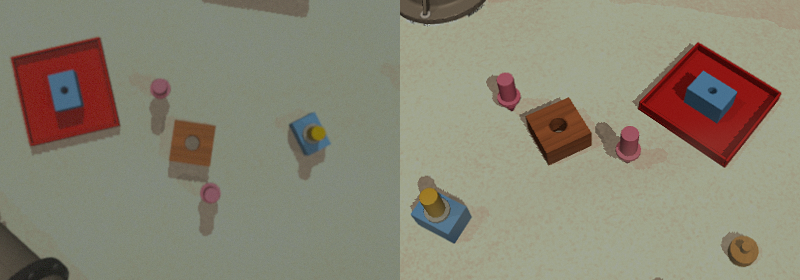

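Both views show the tight foot flat in the middle of the tray and the gauge upright with its flange on the wide foot. The pink look-alikes haven't moved. Handing in.

```bash
python3 -c "
from bench import r; print(r.hand_in())"
```

```text
the job is handed in; nothing more can be done
None
```

The job is done and handed in at about 30 s on the robot's clock, under the 69 s limit.

- **Tight foot:** I tried the gauge here first. The nose stopped about 25 mm short of home with 19 N on the wrist, so this was the reject.
- **Wide foot:** The gauge went in freely until the flange met the foot's top. The tool height was 0.0525 m, the same as in the holder, with 15.6 N of support. I released it there; the foot was not gripped or moved by the arm.
- **Reject tray:** I carried the tight foot over and lowered it onto the tray floor. Contact came at 0.0157 m against 0.0154 m expected, and I released it there.

**Last checks:** The final top and scene pictures show the gauge upright in the wide foot and the tight foot flat near the tray's middle. The pink look-alikes are where they started, and the arm is clear of everything.

**Disagreement:** The top and scene cameras differed by about 8 mm in x. I relied on the wrist camera, whose readings fell between the two and matched the contacts.

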